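Return the inspection tools to their nests

ROBOT

A 7-joint arm with a two-finger parallel gripper is mounted at the origin on the work surface; the furniture and walls round the work are solid. World frame = base frame: x ahead of the robot, y to its left, z up, the work surface at z = 0. Lengths are in m, angles in rad, forces in N, time in s.
With the tool pointing down it reaches from about 0.4 to 0.875 m from the base axis. Payload 19.3 kg.
Tool frame: the origin (TCP) lies between the finger pads, 19 mm behind the fingertips; this is the grasp point; z points along the fingers, y is the line along which they close (so a half turn about z gives the same grasp; the last joint's range is limited). The gripper opens to 85 mm and grips with 20 to 120 N. Pads are 22 mm wide; open, the fingers measure 114 mm over their backs; the gripper's body (76 mm by 85 mm) begins 54 mm behind the grasp point. The pads swing forward as they close: fully open they stand 13 mm farther back than shut.
Start: joints at [1.054, 0.521, -0.036, 1.599, 0.021, 1.021, -0.113], TCP at [0.27, -0.564, 0.25] pointing down, gripper open.
Joint ranges: [-2.91, 2.91], [-0.3, 2.13], [-1.5, 1.42], [0.17, 2.43], [-1.26, 4.41], [0.16, 1.93], [-2.52, 2.52]. Speed limits (rad/s): [1.89, 1.89, 2.39, 2.39, 3.01, 3.01, 3.01].

INTERFACE

Orientations are given as [roll, pitch, yaw] about the fixed x, y, z axes, in that order (R = Rz(yaw) Ry(pitch) Rx(roll)).
In Python, from workcell import bot gives the robot as it stands. The module is installed in compiled form; this text tells all that it offers.
- The arm moves only by the tool apply_moves, never from a script. Its arguments are lists of equal length, an entry for each row: "claw": the finger opening in m, from 0 to 0.0854; "xyz": the shift along the tool's x, y, z in m, a list of three; "twist": the turn, a rotation vector about the tool's x, y, z in rad, a list of three. A call has 1 to 20 rows; each row shifts and turns the commanded pose from where the row before left it, along the tool's axes as they then stand; what a row does not reach is not made up. A row lasts 1/10 s, in which the tool goes at most 50 mm and 8.59 degrees, less where a joint would pass 70% of its speed; a pose out of reach is approached as far as the arm can. A call with a gripper value outside its range is refused whole. The fingers move at their own pace and stop on an object; "force" is the grip in N (left out, the last holds). Time passes only in rows, so rows that do not move let the fingers close. It gives the time, the measured TCP pose, the force, the opening and the grip force at its end, in the units of the state.
- bot.observe(): the state, without advancing time (a new reading comes with each control period).
- bot.grab_frame(name): name is "scene" or "top" or "wrist"; returns a dict with "img" (400x640x3 uint8, red, green, blue), "vfov" (degrees; the focal length in pixels is half the picture's height over the tangent of half this angle, whatever the lens; pixels are square), "cx", "cy" (the principal point, pixels), "distortion" ([k1, k2, p1, p2, k3] as OpenCV has them; the pictures are not rectified), "view" (4x4, takes a point from world to camera coordinates). Camera axes: x right, y up, looking along -z (the intrinsics and any distortion apply to the point x, -y, -z); pixel columns grow to the right and rows downward; lengths in m; the calibration is good to about 2 mm. A picture is of the moment at which its call begins. There is no depth.
- bot.job_done(): hands the job in; it is judged then, once.
Trained networks look in the newest picture that a camera, given by its name, has taken for a name from the list of things; names that differ only in an ending like _2 or _b are one class to them, and where a whole thing is asked for, a point or a joint stands for the part that bears it (a point fixed in the world has none). Each returns a list of dicts, best first, with "score" (0 to 1); they miss things now and then, are a little off and sometimes report something else, mostly with a low value. They report only what shows in the picture. A call takes as long as a camera call.
- bot.find_in(camera, query): "position" ([x, y, z] in m, in world coordinates, good to about 4 mm: the middle of the surface that is visible of it).
The state is a dict: "clock": time; "qpos": joint angles; "qd": joint speeds; "joint_efforts": joint torques, N m; "position": TCP position; "tool_rot": TCP orientation; "force": force on the tool from outside, world axes, zero at the start; "moment": the same for the moment, N m; "grip_width": finger opening in m; "finger_force": force on a finger pad.
Only numpy, scipy, OpenCV 4.12 (cv2) and the standard library are available. Lean on these libraries where they do the work, as an engineer would, in place of code of your own. Each camera call takes 0.05 s, during which the arm holds its last target. There are 200 camera calls.

TASK

Clear the inspection bench for the next shift: put each of the four tools upright into its own nest - the loupe into the round nest with the black floor, the solder spool into the green one, the clear dropper bottle into the small round white one and the stamp into the square red one. The stamp has been left in the loupe's nest and the loupe in the spool's, so those have to be freed first. Set every tool down without dropping or toppling it, let go, and leave the clear sample box and the small black parts cup where they stand.

Things in the scene. Friction and masses are not known exactly. Their poses are not given: they have to be found in the camera images.
- loupe: Black eye loupe with a white band, standing on its wide end: 41 mm diameter at the foot, narrower towards the top, 30 mm tall. Origin at the centre of its underside, z up along its axis. 40 g. Starts standing in the green nest. Round: any yaw does; grip it across its diameter 15 to 20 mm above its underside.
- spool: Spool of solder with green flanges and a silvery winding, standing on one flange on the worktop: about 52 mm diameter, 44 mm tall; solid (a cylinder from flange to flange), its axis 2 mm along its own +x from its origin. Origin on its underside, z up. About 0.2 to 0.36 kg. Grip it across its diameter, 30 to 38 mm above its underside, at any yaw.
- stamp: Inspection stamp standing on its pad: a red base 26 x 26 mm, 10 mm tall, with a round brown wooden grip up to 18 mm in diameter above it, to a height of 55 mm. Origin at the centre of its underside, z up, x and y along the sides of the base. 30 g. Starts standing in the black nest. Take the round grip 35 to 45 mm above its underside, at any yaw.
- flask: Translucent, clear-grey dropper bottle with a tall black dropper cap, standing on the worktop: body 34 mm in diameter and 60 mm tall with sloping shoulders at its top, 99 mm tall over the cap. Origin at the centre of its underside, z up along its axis. 40 to 80 g. Grip the body across its diameter, 30 to 42 mm above its underside, at any yaw; the cap may pass between the open fingers.
- nest_green: The spool's nest: fixed round grey plastic tray with a light green floor. Inner diameter 72 mm, outer 82 mm, floor 3 mm above the worktop, rim 8 mm above the worktop. Origin at the centre of its underside, on the worktop, z up. Nests and tools stand at least 85 mm apart, centre to centre; a TCP height of 0.19 m carries every tool clear over the others.
- nest_black: The loupe's nest: fixed round grey plastic tray with a black floor. Inner diameter 60 mm, outer 70 mm, floor at 3 mm, rim at 8 mm. Origin at the centre of its underside, z up.
- nest_white: The bottle's nest: fixed round grey plastic tray with a white floor. Inner diameter 52 mm, outer 62 mm, floor at 3 mm, rim at 8 mm. Origin at the centre of its underside, z up. (A fan box and a magnifier lamp stand to the left of the work, sockets with plugs on the wall behind: come in from the left with the TCP at 0.38 m or higher.)
- nest_red: The stamp's nest: fixed square grey plastic tray with a red floor. Inside 44 x 44 mm, outside 54 x 54 mm, floor at 3 mm, rim at 8 mm. Origin at the centre of its underside, z up, x and y along its sides; the stamp fits at any yaw.
- sample_box: Bystander, to be left alone: clear lidded box with sample parts, 45 x 63 x 22 mm. Origin at the centre of its underside.
- cup: Bystander, to be left alone: small black parts cup, 49 mm in diameter, 30 mm tall. Origin at the centre of its underside.

How it is judged:
By the outcome, as a careful person would: the job done as asked, in the order asked, and still so for the second after the job is handed in, with the robot touching nothing.
It also fails if it takes over 115 s, if anything falls off the work surface, if the arm or the gripper's body presses on something with over 40 N, if the wrist force passes 120 N, or if a joint passes its speed limit or range.

## Working session

There is one attempt and no reset: what is moved stays moved. The work goes in short steps, Python scripts to look and compute and a tool call to move; the robot and the scene stay as the last step left them, time stands still between calls to the robot, and variables do not carry over. Pictures are saved under pics/ and viewed, at most 14 in all, crops included, and the job is handed in when it is done.

Besides the shell and the picture viewer there is one more tool, called after "Call:" as a command line: name --argument value ..., lists and objects as JSON in quotes. apply_moves: Moves the arm, as the interface text tells. Its arguments: {"type":"object","properties":{"claw":{"type":"array"},"xyz":{"type":"array"},"twist":{"type":"array"},"force":{"type":"number"}},"required":["claw","xyz","twist"]}

```bash
mkdir -p pics; cat > h.py <<'E'
import numpy as np, cv2
from workcell import bot
def ray(f,uv,z):
    h=f["img"].shape[0]; F=h/2/np.tan(np.radians(f["vfov"])/2)
    K=np.array([[F,0,f["cx"]],[0,F,f["cy"]],[0,0,1.]])
    p=cv2.undistortPoints(np.array([[uv]],float),K,np.array(f["distortion"],float))[0,0]
    V=np.array(f["view"]);R=V[:3,:3];c=-R.T@V[:3,3]
    d=R.T@np.array([p[0],-p[1],-1]); return c+d*(z-c[2])/d[2]
def proj(f,P):
    h=f["img"].shape[0]; F=h/2/np.tan(np.radians(f["vfov"])/2)
    K=np.array([[F,0,f["cx"]],[0,F,f["cy"]],[0,0,1.]]);V=np.array(f["view"])
    P=np.atleast_2d(P).astype(float)@V[:3,:3].T+V[:3,3]
    return cv2.projectPoints(P*[1,-1,-1],np.zeros(3),np.zeros(3),K,np.array(f["distortion"],float))[0][:,0]
def snap(c,n):
    f=bot.grab_frame(c); cv2.imwrite(f"pics/{n}.png",f["img"][:,:,::-1]); return f
E
python3 - <<'E'
from h import *
s=bot.observe();print({k:np.round(v,3).tolist() for k,v in s.items()})
for c in("top","scene"):
    f=snap(c,c+"0");V=np.array(f["view"]);print(c,np.round(-V[:3,:3].T@V[:3,3],3),f["vfov"],f["distortion"])
    for q in "loupe spool stamp flask nest_green nest_black nest_white nest_red sample_box cup".split():
        print(q,[(np.round(d["position"],3).tolist(),round(d["score"],2),np.round(proj(f,d["position"])[0]).tolist()) for d in bot.find_in(c,q)[:2]])
E
```

```text
{'clock': 0.0, 'qpos': [1.054, 0.522, -0.036, 1.6, 0.021, 1.021, -0.113], 'qd': [0.0, -0.0, -0.001, -0.0, -0.001, -0.002, 0.0], 'joint_efforts': [-0.001, -92.713, 1.979, -36.993, 0.018, 0.008, -0.0], 'position': [0.27, -0.563, 0.249], 'tool_rot': [-3.14, 0.0, 0.447], 'force': [-0.157, -0.998, -0.701], 'moment': [-0.046, -0.034, 0.008], 'finger_force': 0.0, 'grip_width': 0.085}
top [0.287 0.007 0.89 ] 55.468188719793744 [0.02338661 0.         0.         0.         0.        ]
loupe [([0.53, 0.201, 0.029], 0.66, [231.0, 171.0])]
spool [([0.469, -0.199, 0.045], 0.59, [405.0, 194.0])]
stamp []
flask [([0.504, 0.079, 0.047], 0.68, [282.0, 180.0]), ([0.47, -0.201, 0.043], 0.42, [405.0, 194.0])]
nest_green [([0.521, 0.192, 0.005], 0.89, [236.0, 178.0])]
nest_black [([0.402, 0.162, 0.007], 0.95, [247.0, 227.0]), ([0.503, 0.079, 0.045], 0.34, [282.0, 181.0])]
nest_white [([0.458, -0.09, 0.003], 0.92, [355.0, 203.0])]
nest_red [([0.435, 0.0, 0.004], 0.57, [317.0, 213.0])]
sample_box [([0.359, 0.078, 0.026], 0.78, [283.0, 245.0])]
cup [([0.361, -0.084, 0.004], 0.67, [353.0, 244.0])]
scene [-0.106  0.447  0.493] 50.006268457490364 [-0.01373487  0.          0.          0.          0.        ]
loupe []
spool [([0.462, -0.184, 0.031], 0.67, [395.0, 178.0]), ([0.513, 0.178, 0.001], 0.64, [239.0, 236.0])]
stamp [([0.401, 0.17, 0.024], 0.74, [272.0, 255.0])]
flask [([0.502, 0.093, 0.043], 0.8, [279.0, 205.0])]
nest_green [([0.519, 0.176, 0.001], 0.64, [238.0, 234.0])]
nest_black [([0.398, 0.168, -0.0], 0.84, [275.0, 266.0])]
nest_white [([0.468, -0.087, 0.002], 0.81, [360.0, 202.0]), ([0.356, -0.082, 0.017], 0.65, [396.0, 221.0])]
nest_red [([0.432, 0.008, -0.0], 0.64, [335.0, 225.0])]
sample_box [([0.347, 0.083, 0.02], 0.79, [332.0, 254.0]), ([0.354, -0.085, 0.017], 0.66, [398.0, 221.0])]
cup [([0.356, -0.086, 0.018], 0.93, [397.0, 220.0]), ([0.434, 0.01, 0.002], 0.49, [334.0, 224.0])]
```

```bash
python3 - <<'E'
import cv2
a=cv2.imread("pics/top0.png")[130:280,190:450];cv2.imwrite("pics/t0c.png",cv2.resize(a,None,fx=3,fy=3,interpolation=cv2.INTER_CUBIC))
E
```

```text
(no output)
```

View pics/scene0.png

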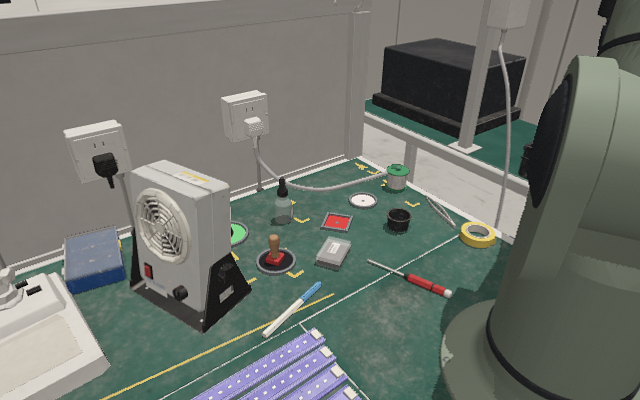

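View pics/t0c.png

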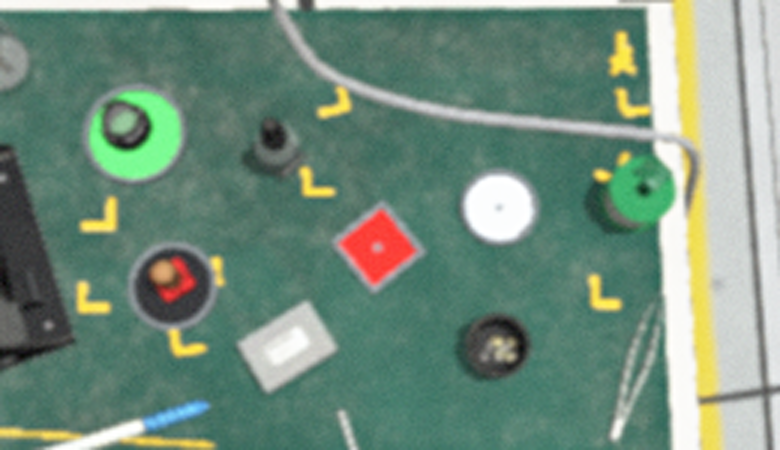

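The scene shows the stamp in the black nest (272,255), the bottle at (283,205), the spool at (397,178) and the fan box at left. The top crop shows all nests and tools where the finder puts them. Next I refine these pixels into positions and check the approach from the right.

```bash
python3 - <<'E'
from h import *
f=snap("top","top1")
for n,u,v,z in [("green",134,133,.008),("black",172,286,.008),("white",499,207,.008),("red",378,247,.005),("spool",642,190,.044),("stampTop",163,271,.055),("loupeTop",126,124,.03),("flaskcap",272,130,.099),("box",287,347,.02),("cup",497,345,.03),("railYellow",685,200,0.0),("cable",500,118,.0),("cableR",690,160,0)]:
    print(n,np.round(ray(f,(190+u/3-.33,130+v/3-.33),z),3))
g=bot.grab_frame("scene")
print("post",ray(g,(465,155),0),"railat",ray(g,(410,150),0))
w=bot.grab_frame("wrist")["img"]
cv2.imwrite("pics/tw.png",np.hstack([cv2.resize(f["img"],(480,300)),cv2.resize(w,(320,200+100))])[:,:,::-1])
E
```

```text
green [0.529 0.197 0.008]
black [0.406 0.163 0.008]
white [ 0.467 -0.093  0.008]
red [0.436 0.003 0.005]
spool [ 0.472 -0.197  0.044]
stampTop [0.411 0.162 0.055]
loupeTop [0.53  0.199 0.03 ]
flaskcap [0.506 0.079 0.099]
box [0.357 0.072 0.02 ]
cup [ 0.357 -0.086  0.03 ]
railYellow [ 0.474 -0.242  0.   ]
cable [ 0.542 -0.096  0.   ]
cableR [ 0.506 -0.248  0.   ]
post [ 0.48071368 -0.46444652  0.        ] railat [ 0.5869777  -0.36938793  0.        ]
```

View pics/tw.png

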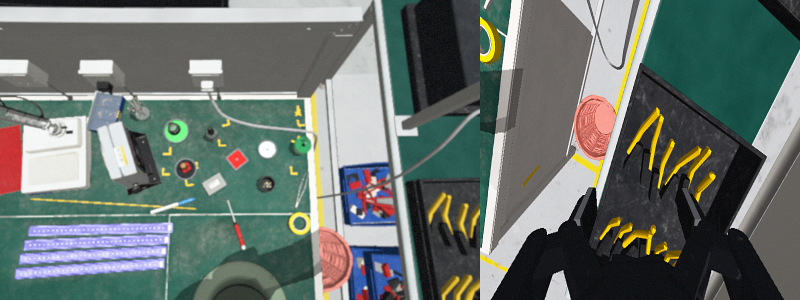

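The top view shows the bench edge at (313,150), and to its right the neighbouring bench with a post and a hanging cable from (480,110) to (315,195). I'll check the cable's height before swinging in.

```bash
python3 - <<'E'
from h import *
t=bot.grab_frame("top");s=bot.grab_frame("scene")
a=cv2.resize(t["img"][100:300,380:640],None,fx=2.0,fy=2.0);b=cv2.resize(s["img"][:260,440:640],None,fx=1.3,fy=400/260*1.0)
T=lambda p:tuple(int(x) for x in (np.array(p)-[380,100])*2.0)
for uv,c in (((500,45),(255,0,0)),((510,100),(255,255,0)),((511,160),(255,0,255)),((503,200),(0,255,255))):
    for z in np.arange(0,.61,.1):
        p=proj(t,ray(s,uv,z))[0]
        if abs(p).max()<900: cv2.circle(a,T(p),3,c,-1);cv2.putText(a,str(int(z*10+.5)),T(p+[2,0]),0,.4,c)
    cv2.circle(b,(int((uv[0]-440)*1.3),int(uv[1]*400/260)),3,c,-1)
for i,p in enumerate([(.27,-.564,.25),(.27,-.564,.4),(.4,-.45,.4),(.5,-.3,.4),(.5,-.1,.4)]):
    q=T(proj(t,p)[0]);cv2.drawMarker(a,q,(255,255,255));cv2.putText(a,"P%d"%i,q,0,.4,(255,255,255))
    print(i,proj(s,p)[0])
cv2.imwrite("pics/cab.png",np.hstack([a,b])[:,:,::-1]);print(a.shape,b.shape)
E
```

```text
0 [598.10054247  71.63033852]
1 [624.4733232   -6.25441728]
2 [530.04818526  -9.72216739]
3 [441.26570747 -10.26744744]
4 [365.22586557  -3.35903948]
(400, 520, 3) (400, 260, 3)
```

View pics/cab.png

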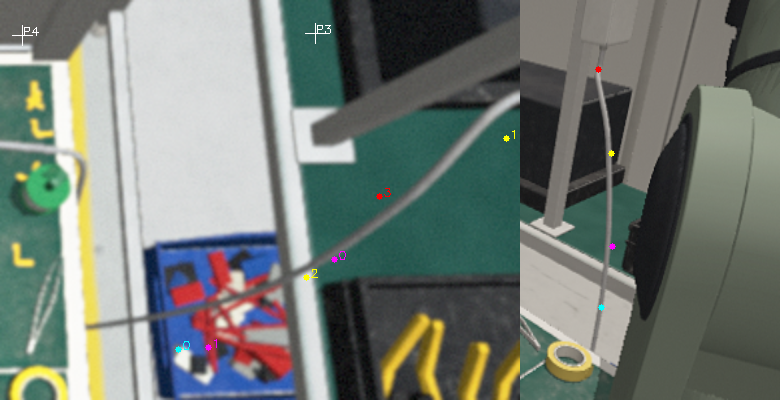

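The cable hangs near the post (scene 500,45 to 503,200), dropping from about z = 0.3 near the post to below bench level at the edge. I'll rise to 0.40 and retract before swinging in.

```bash
python3 - <<'E'
from h import *
s=bot.grab_frame("scene")
for uv,z in (((500,45),.31),((510,100),.15),((511,160),.01),((490,10),.4)): print(ray(s,uv,z).round(3))
E
```

```text
[ 0.38  -0.352  0.31 ]
[ 0.43 -0.53  0.15]
[ 0.382 -0.517  0.01 ]
[ 0.286 -0.152  0.4  ]
```

Call:
apply_moves --claw '[0.085,0.085,0.085,0.085,0.085,0.085,0.085,0.085,0.085,0.085,0.085]' --xyz '[[0,0,-0.01],[0,0,-0.025],[0,0,-0.025],[0,0,-0.025],[0,0,-0.025],[0,0,-0.025],[0,0,-0.015],[0,0,0],[0,0,0],[0,0,0],[0,0,0]]' --twist '[[0,0,0],[0,0,0],[0,0,0],[0,0,0],[0,0,0],[0,0,0],[0,0,0],[0,0,0],[0,0,0],[0,0,0],[0,0,0]]' --force 40

```text
clock: 2.5
position: [0.2699, -0.5635, 0.3993]
tool_rot: [-3.14, 0.0, 0.447]
force: [0.4, -0.3, -0.1]
grip_width: 0.0849
finger_force: 0.0
```

Call:
apply_moves --claw '[0.085,0.085,0.085,0.085,0.085,0.085,0.085,0.085]' --xyz '[[0,-0.01,0],[0,-0.025,0],[0,-0.03,0],[0,-0.03,0],[0,-0.03,0],[0,-0.025,0],[0,-0.01,0],[0,0,0]]' --twist '[[0,0,0],[0,0,0],[0,0,0],[0,0,0],[0,0,0],[0,0,0],[0,0,0],[0,0,0]]'

```text
clock: 3.3
position: [0.2004, -0.4185, 0.4004]
tool_rot: [3.141, -0.0, 0.447]
force: [-0.2, 0.2, 0.9]
grip_width: 0.0849
finger_force: 0.0
```

Call:
apply_moves --claw '[0.085,0.085,0.085,0.085,0.085,0.085,0.085,0.085,0.085,0.085,0.085,0.085,0.085,0.085]' --xyz '[[0.0233,-0.0006,0],[0.0465,-0.0023,0],[0.0465,-0.0023,0],[0.0465,-0.0023,0],[0.0465,-0.0023,0],[0.0465,-0.0023,0],[0.0465,-0.0023,0],[0.0465,-0.0023,0],[0.0465,-0.0023,0],[0.0465,-0.0023,0],[0.0465,-0.0023,0],[0.0233,-0.0006,0],[0,0,0],[0,0,0]]' --twist '[[0,0,-0.05],[0,0,-0.1],[0,0,-0.1],[0,0,-0.1],[0,0,-0.1],[0,0,-0.1],[0,0,-0.1],[0,0,-0.1],[0,0,-0.1],[0,0,-0.1],[0,0,-0.1],[0,0,-0.05],[0,0,-0.024],[0,0,0]]'

```text
clock: 4.7
position: [0.4659, -0.0107, 0.3997]
tool_rot: [-3.141, -0.0, 1.572]
force: [0.8, -0.2, 0.8]
grip_width: 0.0847
finger_force: 0.0
```

Call:
apply_moves --claw '[0.085,0.085,0.085,0.085,0.085,0.085,0.085,0.085,0.085,0.085,0.085]' --xyz '[[0.015,-0.005,0],[0.03,-0.01,0],[0.03,-0.01,0],[0.03,-0.01,0],[0.03,-0.01,0],[0.024,-0.007,0.02],[0,0,0.04],[0,0,0.04],[0,0,0.03],[0,0,0.02],[0,0,0]]' --twist '[[0,0,0],[0,0,0],[0,0,0],[0,0,0],[0,0,0],[0,0,0],[0,0,0],[0,0,0],[0,0,0],[0,0,0],[0,0,0]]'

```text
clock: 5.8
position: [0.4131, 0.147, 0.2479]
tool_rot: [-3.138, 0.001, 1.568]
force: [-0.8, 0.2, 0.9]
grip_width: 0.085
finger_force: 0.0
```

```bash
python3 - <<'E'
from h import *
f=snap("wrist","w1");t=snap("top","t2");print(bot.observe()["position"])
for q in "stamp nest_black loupe nest_green flask sample_box nest_red".split():
  for c,g in(("wrist",f),("top",t)):
    print(q,c,[(np.round(d["position"],3).tolist(),round(d["score"],2),np.round(proj(g,d["position"])[0]).tolist()) for d in bot.find_in(c,q)[:1]])
E
```

```text
[0.41404891 0.14795924 0.25047691]
stamp wrist [([0.41, 0.165, 0.014], 0.96, [311.0, 158.0])]
stamp top []
nest_black wrist [([0.403, 0.17, 0.006], 0.76, [306.0, 153.0])]
nest_black top []
loupe wrist [([0.527, 0.206, 0.031], 0.94, [411.0, 125.0])]
loupe top []
nest_green wrist [([0.521, 0.198, 0.002], 0.79, [398.0, 131.0])]
nest_green top []
flask wrist [([0.353, -0.095, 0.022], 0.7, [275.0, 327.0])]
flask top []
sample_box wrist [([0.36, 0.079, 0.023], 0.78, [275.0, 223.0])]
sample_box top []
nest_red wrist [([0.436, 0.002, 0.005], 0.87, [329.0, 266.0])]
nest_red top []
```

View pics/w1.png

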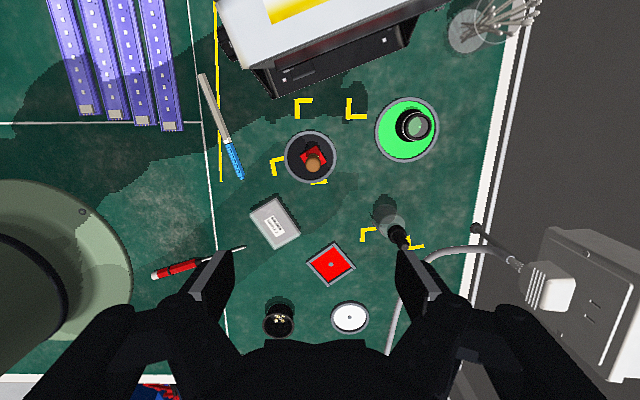

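The wrist image shows the stamp grip top at (313,164), the loupe top at (416,126), the red nest at (331,265), the black nest at (310,157), the green nest at (406,130), the white nest at (350,317) and the bottle cap near (399,240).

```bash
python3 - <<'E'
from h import *
f=bot.grab_frame("wrist")
for n,uv,z in (("stamp",(313,165),.054),("black",(310.5,157),.008),("green",(406,130),.008),("loupe",(416.5,125),.031),("red",(331,265),.006),("white",(350,317),.008),("flaskcap",(400,240),.096)): print(n,ray(f,uv,z).round(4))
E
```

```text
stamp [0.4133 0.1648 0.054 ]
black [0.4099 0.1665 0.008 ]
green [0.5316 0.2009 0.008 ]
loupe [0.5362 0.2083 0.031 ]
red [0.4398 0.0044 0.006 ]
white [ 0.4715 -0.0884  0.008 ]
flaskcap [0.5087 0.0898 0.096 ]
```

Call:
apply_moves --claw '[0.07,0.07,0.07,0.07,0.07,0.07,0.07,0.07,0.07,0.07]' --xyz '[[0.015,-0.002,0.01],[0,0,0.03],[0,0,0.03],[0,0,0.03],[0,0,0.02],[0,0,0.02],[0,0,0.02],[0,0,0.02],[0,0,0.025],[0,0,0]]' --twist '[[0,0,0],[0,0,0],[0,0,0],[0,0,0],[0,0,0],[0,0,0],[0,0,0],[0,0,0],[0,0,0],[0,0,0]]'

```text
clock: 7.65
position: [0.4103, 0.1632, 0.0431]
tool_rot: [-3.138, 0.001, 1.572]
force: [-0.7, 0.2, 0.5]
grip_width: 0.0699
finger_force: 0.0
```

```bash
python3 - <<'E'
from h import *
f=snap("wrist","w2");print(bot.observe()["position"],[d["position"] for d in bot.find_in("wrist","stamp")][:1], proj(f,bot.observe()["position"]))
E
```

```text
[0.41077616 0.16342093 0.04441955] [[0.4086, 0.17, 0.0341]] [[313.94459993 272.64361437]]
```

View pics/w2.png

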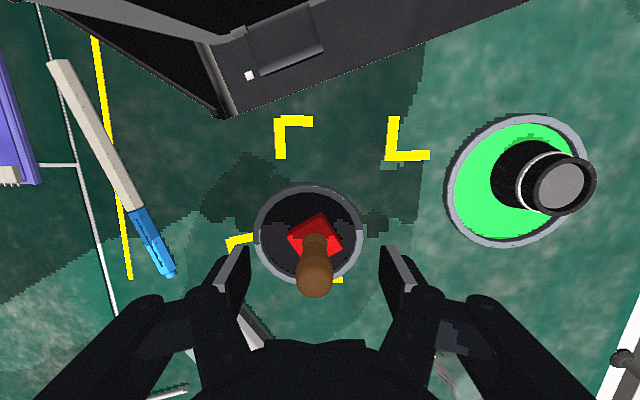

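The stamp grip at (315,270) sits between the pads, and the TCP projects to (314,273), so it is centred. I'll close.

Call:
apply_moves --claw '[0.04,0.01,0.0,0.0,0.0,0.0,0.0,0.0]' --xyz '[[0,0,0],[0,0,0],[0,0,0],[0,0,0],[0,0,0],[0,0,0],[0,0,0],[0,0,0]]' --twist '[[0,0,0],[0,0,0],[0,0,0],[0,0,0],[0,0,0],[0,0,0],[0,0,0],[0,0,0]]' --force 25

```text
clock: 8.55
position: [0.4118, 0.1635, 0.0453]
tool_rot: [3.141, -0.0, 1.571]
force: [-1.6, -0.7, 7.5]
grip_width: 0.0167
finger_force: 24.5
```

Call:
apply_moves --claw '[0,0,0,0,0,0,0,0,0,0,0,0,0,0,0,0,0,0]' --xyz '[[0,0,-0.005],[0,0,-0.015],[0,0,-0.025],[0,0,-0.03],[0,0,-0.03],[0,0,-0.025],[0,0,-0.015],[0,0,-0.005],[-0.01,0.001,0],[-0.02,0.003,0],[-0.025,0.004,0],[-0.025,0.005,0],[-0.025,0.005,0],[-0.025,0.004,0],[-0.02,0.003,0],[-0.009,0.001,0],[0,0,0],[0,0,0]]' --twist '[[0,0,0],[0,0,0],[0,0,0],[0,0,0],[0,0,0],[0,0,0],[0,0,0],[0,0,0],[0,0,0],[0,0,0],[0,0,0],[0,0,0],[0,0,0],[0,0,0],[0,0,0],[0,0,0],[0,0,0],[0,0,0]]'

```text
clock: 10.35
position: [0.4372, 0.005, 0.1947]
tool_rot: [-3.141, -0.0, 1.571]
force: [0.4, 0.7, 0.1]
grip_width: 0.0172
finger_force: 25.0
```

```bash
python3 - <<'E'
from h import *
f=snap("wrist","w3");s=bot.observe();print(s["position"],s["grip_width"])
for q in "stamp nest_red nest_white flask loupe nest_green nest_black spool".split(): print(q,[(np.round(d["position"],3).tolist(),round(d["score"],2),np.round(proj(f,d["position"])[0]).tolist()) for d in bot.find_in("wrist",q)[:1]])
E
```

```text
[0.43731864 0.00532103 0.19482775] 0.01693733221158357
stamp [([0.436, 0.012, 0.189], 0.9, [310.0, 253.0])]
nest_red [([0.434, 0.004, 0.005], 0.69, [311.0, 182.0])]
nest_white [([0.482, -0.074, 0.001], 0.8, [349.0, 241.0])]
flask [([0.501, 0.08, 0.052], 0.84, [383.0, 113.0])]
loupe []
nest_green [([0.525, 0.176, 0.005], 0.76, [404.0, 8.0])]
nest_black [([0.404, 0.159, 0.006], 0.85, [279.0, 28.0])]
spool [([0.457, -0.183, 0.023], 0.68, [329.0, 325.0])]
```

View pics/w3.png

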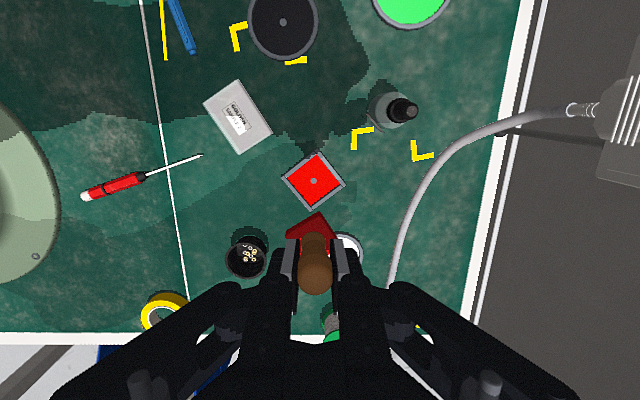

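The stamp hangs upright in the grip (315,260), the red nest's centre is at (313.5,181), the bottle cap at (402,110) and the black nest's centre at (283,22).

```bash
python3 - <<'E'
from h import *
f=bot.grab_frame("wrist")
for n,uv,z in (("red",(313.5,181),.003),("black",(283,22),.003),("flaskcap",(403,110),.099)): print(n,ray(f,uv,z).round(4))
E
```

```text
red [0.4379 0.003  0.003 ]
black [0.4079 0.1645 0.003 ]
flaskcap [0.5053 0.0822 0.099 ]
```

Call:
apply_moves --claw '[0,0,0,0,0,0,0,0,0,0,0,0,0,0]' --xyz '[[-0.002,0.001,0.01],[0,0,0.025],[0,0,0.03],[0,0,0.03],[0,0,0.025],[0,0,0.014],[0,0,0.006],[0,0,0.003],[0,0,0.002],[0,0,0.0015],[0,0,0.001],[0,0,0.001],[0,0,0.0005],[0,0,0]]' --twist '[[0,0,0],[0,0,0],[0,0,0],[0,0,0],[0,0,0],[0,0,0],[0,0,0],[0,0,0],[0,0,0],[0,0,0],[0,0,0],[0,0,0],[0,0,0],[0,0,0]]'

```text
clock: 12.25
position: [0.4386, 0.0024, 0.0461]
tool_rot: [3.141, -0.0, 1.571]
force: [0.2, -0.5, 0.5]
grip_width: 0.0169
finger_force: 25.0
```

Call:
apply_moves --claw '[0,0,0]' --xyz '[[0,0,0.0007],[0,0,0.0007],[0,0,0]]' --twist '[[0,0,0],[0,0,0],[0,0,0]]'

```text
clock: 12.55
position: [0.4383, 0.0023, 0.045]
tool_rot: [-3.141, 0.001, 1.571]
force: [-5.2, -0.6, 16.9]
grip_width: 0.0168
finger_force: 25.3
```

Call:
apply_moves --claw '[0.0,0.02,0.03,0.04,0.05,0.06,0.06,0.06,0.06,0.06,0.06,0.06,0.06,0.06]' --xyz '[[0,0,-0.0006],[0,0,0],[0,0,0],[0,0,0],[0,0,0],[0,0,0],[0,0,-0.005],[0,0,-0.02],[0,0,-0.03],[0,0,-0.03],[0,0,-0.03],[0,0,-0.025],[0,0,-0.01],[0,0,0]]' --twist '[[0,0,0],[0,0,0],[0,0,0],[0,0,0],[0,0,0],[0,0,0],[0,0,0],[0,0,0],[0,0,0],[0,0,0],[0,0,0],[0,0,0],[0,0,0],[0,0,0]]'

```text
clock: 13.95
position: [0.439, 0.0022, 0.1962]
tool_rot: [3.139, 0.0, 1.57]
force: [0.2, -0.1, 0.1]
grip_width: 0.0599
finger_force: 0.0
```

Call:
apply_moves --claw '[0.085,0.085,0.085,0.085,0.085,0.085,0.085,0.085,0.085,0.085]' --xyz '[[0.01,0.005,0],[0.025,0.012,0],[0.03,0.014,0],[0.03,0.014,0],[0.03,0.014,0],[0.03,0.014,0],[0.025,0.012,0],[0.01,0.008,0],[0,0,0],[0,0,0]]' --twist '[[0,0,0],[0,0,0],[0,0,0],[0,0,0],[0,0,0],[0,0,0],[0,0,0],[0,0,0],[0,0,0],[0,0,0]]'

```text
clock: 14.95
position: [0.5309, 0.1918, 0.1942]
tool_rot: [-3.14, 0.001, 1.571]
force: [0.1, -1.3, 0.8]
grip_width: 0.0851
finger_force: 0.0
```

```bash
python3 - <<'E'
from h import *
f=snap("wrist","w4");s=bot.observe();print(s["position"],proj(f,[.532,.203,.02]))
for q in "stamp loupe nest_green nest_black".split(): print(q,[(np.round(d["position"],3).tolist(),round(d["score"],2),np.round(proj(f,d["position"])[0]).tolist()) for d in bot.find_in("wrist",q)[:1]])
E
```

```text
[0.53100258 0.19142726 0.19451545] [[314.32766483 173.47692144]]
stamp [([0.441, 0.009, 0.02], 0.68, [245.0, 320.0])]
loupe [([0.532, 0.211, 0.029], 0.72, [315.0, 168.0])]
nest_green [([0.523, 0.202, 0.002], 0.69, [306.0, 171.0])]
nest_black [([0.408, 0.167, 0.003], 0.62, [209.0, 200.0])]
```

View pics/w4.png

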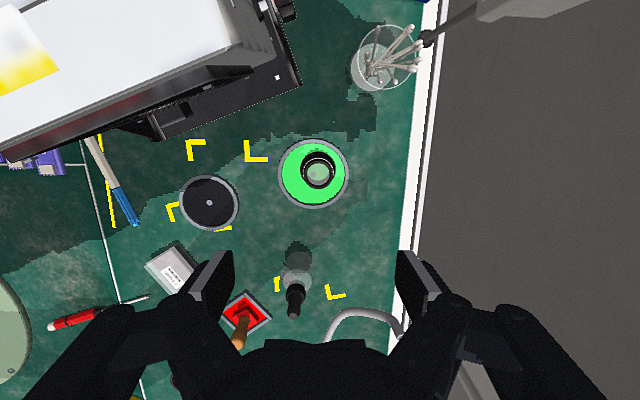

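The stamp stands in the red nest (243,315), the loupe's top is at (318,172) and the green nest's centre at (313.5,173.5).

```bash
python3 - <<'E'
from h import *
f=bot.grab_frame("wrist")
for n,uv,z in (("loupe",(318.3,172),.033),("green",(313.5,173.5),.008),("black",(209,203),.003)): print(n,ray(f,uv,z).round(4))
E
```

```text
loupe [0.537 0.207 0.033]
green [0.5319 0.1998 0.008 ]
black [0.4072 0.1629 0.003 ]
```

```bash
python3 - <<'E'
from h import *
f=bot.grab_frame("wrist");p=np.array(bot.observe()["position"])
for d in (0,.006,.012,.019): 
  print(d,[proj(f,p+[sx*.0425,sy*.011,-d])[0].round(0).tolist() for sx in(-1,1) for sy in (-1,1)])
E
```

```text
0 [[230.0, 289.0], [226.0, 252.0], [394.0, 289.0], [398.0, 251.0]]
0.006 [[234.0, 283.0], [230.0, 246.0], [391.0, 282.0], [394.0, 246.0]]
0.012 [[237.0, 276.0], [233.0, 241.0], [388.0, 276.0], [391.0, 240.0]]
0.019 [[240.0, 269.0], [236.0, 235.0], [385.0, 269.0], [388.0, 235.0]]
```

Call:
apply_moves --claw '[0.085,0.085,0.085,0.085,0.085,0.085,0.085,0.085,0.085]' --xyz '[[0.005,0.002,0.01],[0.0095,0.002,0.02],[0,0,0.03],[0,0,0.03],[0,0,0.025],[0,0,0.02],[0,0,0.02],[0,0,0.01],[0,0,0]]' --twist '[[0,0,0],[0,0,0],[0,0,0],[0,0,0],[0,0,0],[0,0,0],[0,0,0],[0,0,0],[0,0,0]]'

```text
clock: 16.2
position: [0.5347, 0.207, 0.0288]
tool_rot: [-3.14, 0.001, 1.571]
force: [0.7, -0.3, 0.3]
grip_width: 0.0851
finger_force: 0.0
```

Call:
apply_moves --claw '[0.07,0.06,0.05,0.045,0.04,0.03,0.02,0.02,0.02]' --xyz '[[0,0,0.003],[0,0,0.003],[0,0,0],[0,0,0],[0,0,0],[0,0,0],[0,0,0],[0,0,0],[0,0,0]]' --twist '[[0,0,0],[0,0,0],[0,0,0],[0,0,0],[0,0,0],[0,0,0],[0,0,0],[0,0,0],[0,0,0]]'

```text
clock: 17.1
position: [0.5362, 0.207, 0.025]
tool_rot: [3.14, -0.0, 1.57]
force: [0.7, -1.4, 9.5]
grip_width: 0.0373
finger_force: 24.5
```

```bash
python3 - <<'E'
from h import *
f=snap("wrist","w5");print(bot.observe()["position"],bot.observe()["grip_width"])
E
```

```text
[0.5361639  0.20705783 0.02497539] 0.03698429910012646
```

View pics/w5.png

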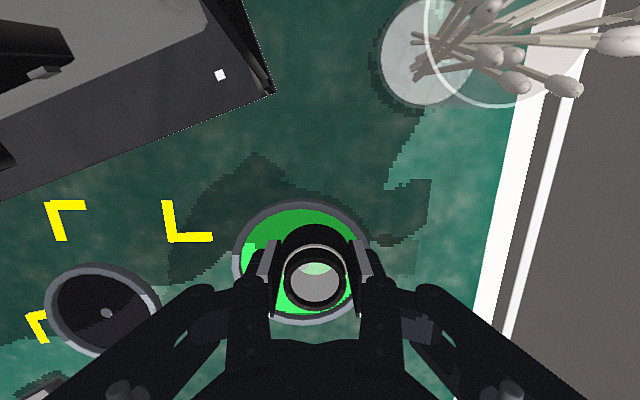

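The loupe is gripped, centred at (315,280). I'll lift it and carry it to the black nest.

Call:
apply_moves --claw '[0.02,0.02,0.02,0.02,0.02,0.02,0.02,0.02,0.02,0.02,0.02,0.02,0.02,0.02,0.02,0.02,0.02,0.02]' --xyz '[[0,0,-0.003],[0,0,-0.01],[0,0,-0.02],[0,0,-0.025],[0,0,-0.03],[0,0,-0.03],[0,0,-0.025],[0,0,-0.015],[0,0,-0.007],[-0.003,-0.008,0],[-0.006,-0.018,0],[-0.008,-0.025,0],[-0.009,-0.026,0],[-0.008,-0.025,0],[-0.006,-0.018,0],[-0.003,-0.0085,0],[0,0,0],[0,0,0]]' --twist '[[0,0,0],[0,0,0],[0,0,0],[0,0,0],[0,0,0],[0,0,0],[0,0,0],[0,0,0],[0,0,0],[0,0,0],[0,0,0],[0,0,0],[0,0,0],[0,0,0],[0,0,0],[0,0,0],[0,0,0],[0,0,0]]' --force 30

```text
clock: 18.95
position: [0.4076, 0.1641, 0.189]
tool_rot: [-3.142, -0.0, 1.571]
force: [0.7, 0.6, -0.5]
grip_width: 0.037
finger_force: 29.6
```

```bash
python3 - <<'E'
from h import *
f=snap("wrist","w6");s=bot.observe();print(s["position"],s["grip_width"])
for q in "loupe nest_black nest_green".split(): print(q,[(np.round(d["position"],3).tolist(),round(d["score"],2),np.round(proj(f,d["position"])[0]).tolist()) for d in bot.find_in("wrist",q)[:1]])
E
```

```text
[0.40767341 0.16419114 0.18901044] 0.036557756465058544
loupe [([0.406, 0.171, 0.193], 0.65, [308.0, 263.0])]
nest_black [([0.404, 0.166, 0.005], 0.61, [310.0, 180.0])]
nest_green [([0.53, 0.201, 0.002], 0.87, [424.0, 148.0])]
```

View pics/w6.png

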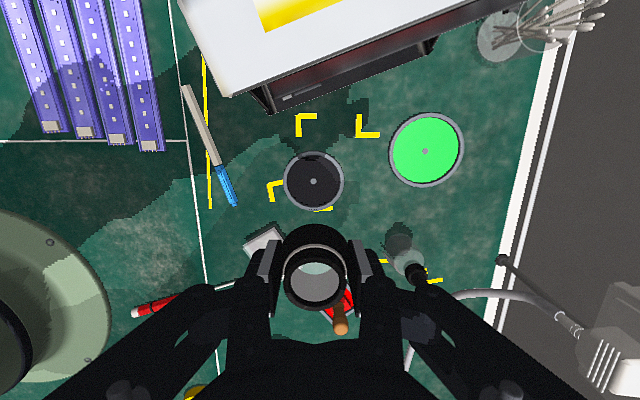

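The loupe hangs upright, with the black nest's centre at (313,181), directly below it. I'll lower it.

Call:
apply_moves --claw '[0.02,0.02,0.02,0.02,0.02,0.02,0.02,0.02,0.02,0.02,0.02,0.02]' --xyz '[[-0.002,0.0005,0.01],[0,0,0.025],[0,0,0.03],[0,0,0.03],[0,0,0.03],[0,0,0.02],[0,0,0.01],[0,0,0.004],[0,0,0.002],[0,0,0.001],[0,0,0.0005],[0,0,0]]' --twist '[[0,0,0],[0,0,0],[0,0,0],[0,0,0],[0,0,0],[0,0,0],[0,0,0],[0,0,0],[0,0,0],[0,0,0],[0,0,0],[0,0,0]]'

```text
clock: 20.35
position: [0.4078, 0.1619, 0.0272]
tool_rot: [3.141, -0.0, 1.57]
force: [0.0, -1.1, -0.4]
grip_width: 0.037
finger_force: 29.6
```

Call:
apply_moves --claw '[0.02,0.02,0.02,0.02]' --xyz '[[0,0,0.0008],[0,0,0.0008],[0,0,0.0007],[0,0,0]]' --twist '[[0,0,0],[0,0,0],[0,0,0],[0,0,0]]'

```text
clock: 20.75
position: [0.4077, 0.1619, 0.0249]
tool_rot: [3.141, 0.0, 1.571]
force: [-3.0, -2.1, 18.9]
grip_width: 0.0368
finger_force: 32.8
```

Call:
apply_moves --claw '[0.037,0.039,0.042,0.046,0.052,0.06,0.075,0.085,0.085,0.085,0.085,0.085,0.085,0.085,0.085]' --xyz '[[0,0,-0.0005],[0,0,0],[0,0,0],[0,0,0],[0,0,0],[0,0,0],[0,0,0],[0,0,0],[0,0,-0.01],[0,0,-0.025],[0,0,-0.035],[0,0,-0.04],[0,0,-0.035],[0,0,-0.02],[0,0,0]]' --twist '[[0,0,0],[0,0,0],[0,0,0],[0,0,0],[0,0,0],[0,0,0],[0,0,0],[0,0,0],[0,0,0],[0,0,0],[0,0,0],[0,0,0],[0,0,0],[0,0,0],[0,0,0]]'

```text
clock: 22.25
position: [0.4084, 0.1622, 0.1928]
tool_rot: [3.138, -0.001, 1.57]
force: [-0.0, -0.0, -0.8]
grip_width: 0.0846
finger_force: 0.0
```

Call:
apply_moves --claw '[0.085,0.085,0.085,0.085,0.085,0.085,0.085,0.085,0.085,0.085,0.085,0.085,0.085]' --xyz '[[-0.015,0.003,0],[-0.03,0.005,0],[-0.035,0.006,0],[-0.04,0.007,0],[-0.04,0.007,0],[-0.04,0.007,0],[-0.04,0.007,0],[-0.04,0.007,0],[-0.035,0.006,0],[-0.03,0.005,0],[-0.015,0.003,0],[0,0,0],[0,0,0]]' --twist '[[0,0,0],[0,0,0],[0,0,0],[0,0,0],[0,0,0],[0,0,0],[0,0,0],[0,0,0],[0,0,0],[0,0,0],[0,0,0],[0,0,0],[0,0,0]]'

```text
clock: 23.55
position: [0.4703, -0.197, 0.1897]
tool_rot: [-3.141, -0.001, 1.572]
force: [0.2, 0.3, -0.5]
grip_width: 0.0851
finger_force: 0.0
```

```bash
python3 - <<'E'
from h import *
f=snap("wrist","w7");s=bot.observe();print(s["position"],proj(f,[.471,-.198,.044]))
for q in "spool nest_white flask nest_red stamp loupe".split(): print(q,[(np.round(d["position"],3).tolist(),round(d["score"],2),np.round(proj(f,d["position"])[0]).tolist()) for d in bot.find_in("wrist",q)[:1]])
E
```

```text
[ 0.47035992 -0.19667681  0.18981874] [[313.80773257 191.88650025]]
spool [([0.471, -0.198, 0.042], 0.79, [314.0, 192.0])]
nest_white [([0.346, -0.084, 0.013], 0.63, [187.0, 71.0])]
flask []
nest_red [([0.431, -0.026, 0.01], 0.75, [271.0, 4.0])]
stamp []
loupe []
```

View pics/w7.png

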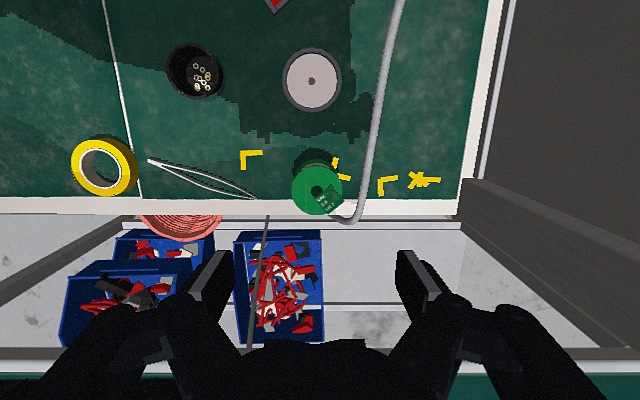

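The spool's top is at (317,190), the white nest's centre at (312,80), and the grey cable passes on the right at (350,215).

```bash
python3 - <<'E'
from h import *
f=bot.grab_frame("wrist")
hsv=cv2.cvtColor(f["img"],cv2.COLOR_RGB2HSV)
m=cv2.inRange(hsv,(55,140,70),(80,255,255));m[:140]=0;m[235:]=0;m[:,:270]=0;m[:,370:]=0
c=max(cv2.findContours(m,0,1)[0],key=cv2.contourArea);print(cv2.fitEllipse(cv2.convexHull(c)),cv2.boundingRect(c))
print("spool",ray(f,cv2.fitEllipse(cv2.convexHull(c))[0],.044))
for n,uv,z in (("spool",(317,190),.044),("white",(312,80),.003),("cable",(350,215),.01),("cable",(366,180),.01),("cable",(374,150),.01)): print(n,ray(f,uv,z).round(4))
E
```

```text
((316.6458740234375, 189.6632843017578), (48.82651138305664, 53.1815071105957), 103.32743072509766) (291, 165, 53, 49)
spool [ 0.47419557 -0.19648402  0.044     ]
spool [ 0.4746 -0.1968  0.044 ]
white [ 0.4695 -0.0911  0.003 ]
cable [ 0.5134 -0.2369  0.01  ]
cable [ 0.5296 -0.195   0.01  ]
cable [ 0.5363 -0.1617  0.01  ]
```

Call:
apply_moves --claw '[0.08,0.076,0.076,0.076,0.076,0.076,0.076,0.076,0.076,0.076]' --xyz '[[0,0.003,0.01],[0,0,0.02],[0,0,0.025],[0,0,0.025],[0,0,0.025],[0,0,0.02],[0,0,0.015],[0,0,0.01],[0,0,0.004],[0,0,0]]' --twist '[[0,0,0],[0,0,0],[0,0,0],[0,0,0],[0,0,0],[0,0,0],[0,0,0],[0,0,0],[0,0,0],[0,0,0]]'

```text
clock: 24.95
position: [0.4736, -0.198, 0.0358]
tool_rot: [-3.142, -0.0, 1.571]
force: [-0.4, 0.0, 0.7]
grip_width: 0.0762
finger_force: 0.0
```

Call:
apply_moves --claw '[0.065,0.058,0.054,0.05,0.045,0.04,0.04,0.04,0.04,0.04]' --xyz '[[0,0,0],[0,0,0],[0,0,0],[0,0,0],[0,0,0],[0,0,0],[0,0,0],[0,0,0],[0,0,0],[0,0,0]]' --twist '[[0,0,0],[0,0,0],[0,0,0],[0,0,0],[0,0,0],[0,0,0],[0,0,0],[0,0,0],[0,0,0],[0,0,0]]' --force 60

```text
clock: 25.95
position: [0.4733, -0.1983, 0.0367]
tool_rot: [-3.142, 0.001, 1.571]
force: [-5.5, 1.6, 17.8]
grip_width: 0.05
finger_force: 59.1
```

Call:
apply_moves --claw '[0.04,0.04,0.04,0.04,0.04,0.04,0.04,0.04,0.04]' --xyz '[[0,0,-0.003],[0,0,-0.01],[0,0,-0.02],[0,0,-0.03],[0,0,-0.035],[0,0,-0.03],[0,0,-0.02],[0,0,-0.01],[0,0,0]]' --twist '[[0,0,0],[0,0,0],[0,0,0],[0,0,0],[0,0,0],[0,0,0],[0,0,0],[0,0,0],[0,0,0]]' --force 70

```text
clock: 26.85
position: [0.4738, -0.1984, 0.195]
tool_rot: [3.14, 0.001, 1.57]
force: [1.0, 1.1, -3.7]
grip_width: 0.0493
finger_force: 73.4
```

Call:
apply_moves --claw '[0.04,0.04,0.04,0.04,0.04,0.04,0.04,0.04,0.04,0.04,0.04,0.04,0.04,0.04,0.04,0.04,0.04,0.04]' --xyz '[[0.007,0.001,0],[0.017,0.002,0],[0.025,0.003,0],[0.03,0.004,0],[0.03,0.005,0],[0.03,0.005,0],[0.03,0.005,0],[0.03,0.005,0],[0.03,0.005,0],[0.03,0.005,0],[0.03,0.005,0],[0.03,0.004,0],[0.028,0.003,0],[0.025,0.003,0],[0.017,0.002,0],[0.008,0.001,0],[0,0,0],[0,0,0]]' --twist '[[0,0,0],[0,0,0],[0,0,0],[0,0,0],[0,0,0],[0,0,0],[0,0,0],[0,0,0],[0,0,0],[0,0,0],[0,0,0],[0,0,0],[0,0,0],[0,0,0],[0,0,0],[0,0,0],[0,0,0],[0,0,0]]'

```text
clock: 28.65
position: [0.5312, 0.1981, 0.1933]
tool_rot: [-3.141, 0.001, 1.57]
force: [-0.4, -0.2, -4.3]
grip_width: 0.0495
finger_force: 73.4
```

```bash
python3 - <<'E'
from h import *
f=snap("wrist","w8");s=bot.observe();print(s["position"],s["grip_width"],s["force"])
for q in "spool loupe flask nest_green nest_black".split(): print(q,[(np.round(d["position"],3).tolist(),round(d["score"],2),np.round(proj(f,d["position"])[0]).tolist()) for d in bot.find_in("wrist",q)[:1]])
E
```

```text
[0.53137901 0.1977689  0.19346314] 0.04934456110698809 [ 0.61593297  0.89233761 -2.93682041]
spool [([0.529, 0.202, 0.2], 0.86, [308.0, 272.0])]
loupe [([0.411, 0.164, 0.03], 0.98, [204.0, 216.0])]
flask [([0.512, 0.083, 0.102], 0.46, [292.0, 324.0])]
nest_green [([0.525, 0.205, 0.003], 0.61, [308.0, 174.0])]
nest_black [([0.409, 0.178, 0.003], 0.72, [210.0, 197.0])]
```

View pics/w8.png

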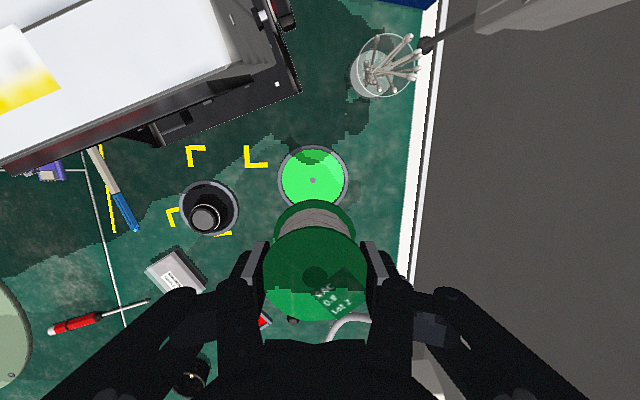

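The loupe stands in the black nest (207,212). The spool hangs level with the green nest's centre (313,181) below it. I'll lower it.

Call:
apply_moves --claw '[0.04,0.04,0.04,0.04,0.04,0.04,0.04,0.04,0.04,0.04,0.04,0.04]' --xyz '[[-0.002,0,0.008],[0,0,0.018],[0,0,0.025],[0,0,0.025],[0,0,0.025],[0,0,0.02],[0,0,0.015],[0,0,0.008],[0,0,0.004],[0,0,0.002],[0,0,0.001],[0,0,0]]' --twist '[[0,0,0],[0,0,0],[0,0,0],[0,0,0],[0,0,0],[0,0,0],[0,0,0],[0,0,0],[0,0,0],[0,0,0],[0,0,0],[0,0,0]]'

```text
clock: 30.15
position: [0.5318, 0.197, 0.0434]
tool_rot: [3.141, -0.0, 1.571]
force: [-1.1, -0.6, -3.3]
grip_width: 0.0496
finger_force: 73.4
```

Call:
apply_moves --claw '[0.04,0.04,0.04]' --xyz '[[0,0,0.001],[0,0,0.0007],[0,0,0]]' --twist '[[0,0,0],[0,0,0],[0,0,0]]'

```text
clock: 30.45
position: [0.5315, 0.1969, 0.0412]
tool_rot: [3.142, -0.0, 1.571]
force: [0.2, -0.2, -3.6]
grip_width: 0.0499
finger_force: 73.4
```

Call:
apply_moves --claw '[0.04,0.04,0.04]' --xyz '[[0,0,0.0007],[0,0,0.0007],[0,0,0]]' --twist '[[0,0,0],[0,0,0],[0,0,0]]'

```text
clock: 30.75
position: [0.5315, 0.1969, 0.0399]
tool_rot: [3.142, 0.0, 1.571]
force: [-0.6, -0.5, 0.5]
grip_width: 0.0499
finger_force: 73.8
```

Call:
apply_moves --claw '[0.04,0.04,0.05,0.052,0.055,0.06,0.066,0.075,0.08,0.08,0.08,0.08,0.08,0.08,0.08,0.08]' --xyz '[[0,0,0.0005],[0,0,0],[0,0,0],[0,0,0],[0,0,0],[0,0,0],[0,0,0],[0,0,0],[0,0,0],[0,0,-0.01],[0,0,-0.025],[0,0,-0.035],[0,0,-0.035],[0,0,-0.03],[0,0,-0.02],[0,0,0]]' --twist '[[0,0,0],[0,0,0],[0,0,0],[0,0,0],[0,0,0],[0,0,0],[0,0,0],[0,0,0],[0,0,0],[0,0,0],[0,0,0],[0,0,0],[0,0,0],[0,0,0],[0,0,0],[0,0,0]]' --force 30

```text
clock: 32.35
position: [0.5325, 0.1974, 0.1977]
tool_rot: [3.137, -0.001, 1.571]
force: [0.5, 1.4, -0.5]
grip_width: 0.0803
finger_force: 0.0
```

Call:
apply_moves --claw '[0.08,0.08,0.08,0.08,0.08,0.08,0.08,0.08]' --xyz '[[-0.01,-0.003,0],[-0.025,-0.006,0],[-0.03,-0.006,0],[-0.026,-0.006,0],[-0.018,-0.004,0],[-0.007,-0.001,0],[0,0,0],[0,0,0]]' --twist '[[0,0,0],[0,0,0],[0,0,0],[0,0,0],[0,0,0],[0,0,0],[0,0,0],[0,0,0]]'

```text
clock: 33.15
position: [0.5055, 0.0817, 0.1941]
tool_rot: [-3.141, -0.001, 1.571]
force: [0.0, -0.3, -0.3]
grip_width: 0.0801
finger_force: 0.0
```

```bash
python3 - <<'E'
from h import *
f=snap("wrist","w9");s=bot.observe();print(s["position"])
for z in (0,.06,.099): print(z,proj(f,[.506,.081,z]))
for q in "spool loupe flask nest_green".split(): print(q,[(np.round(d["position"],3).tolist(),round(d["score"],2),np.round(proj(f,d["position"])[0]).tolist()) for d in bot.find_in("wrist",q)[:1]])
E
```

```text
[0.50551172 0.08190546 0.19416803]
0 [[313.65360719 179.79730569]]
0.06 [[313.54361843 194.86072787]]
0.099 [[313.44326987 208.6055821 ]]
spool [([0.533, 0.195, 0.048], 0.94, [344.0, 67.0])]
loupe [([0.409, 0.158, 0.031], 0.78, [215.0, 111.0])]
flask [([0.511, 0.088, 0.051], 0.62, [319.0, 186.0])]
nest_green [([0.513, 0.193, 0.004], 0.78, [321.0, 75.0])]
```

View pics/w9.png

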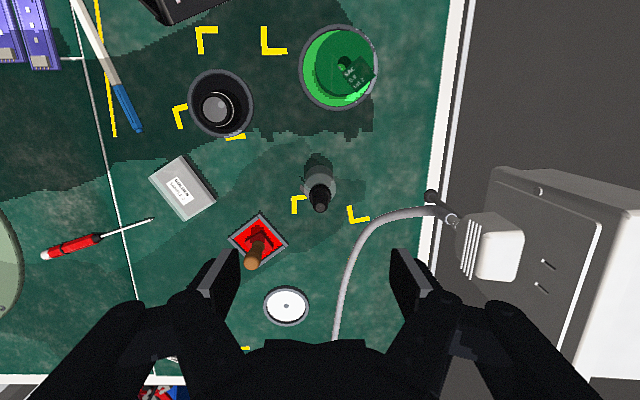

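The spool stands in the green nest (340,65). The bottle's cap top is at (320.5,209).

```bash
python3 - <<'E'
from h import *
f=bot.grab_frame("wrist")
for uv,z in (((320.5,209),.099),((320.5,196),.063),((319,188),.05)): print(ray(f,uv,z).round(4))
print(ray(f,(286,306),.003))
E
```

```text
[0.5119 0.0806 0.099 ]
[0.5127 0.0807 0.063 ]
[0.5114 0.085  0.05  ]
[ 0.46875759 -0.09333577  0.003     ]
```

Call:
apply_moves --claw '[0.08,0.08,0.08,0.08,0.08,0.08,0.08,0.08,0.08,0.08]' --xyz '[[0,0.0045,0.008],[0,0,0.02],[0,0,0.03],[0,0,0.03],[0,0,0.025],[0,0,0.015],[0,0,0.01],[0,0,0.006],[0,0,0.004],[0,0,0]]' --twist '[[0,0,0],[0,0,0],[0,0,0],[0,0,0],[0,0,0],[0,0,0],[0,0,0],[0,0,0],[0,0,0],[0,0,0]]'

```text
clock: 34.45
position: [0.5102, 0.0809, 0.0465]
tool_rot: [3.141, -0.0, 1.571]
force: [-0.2, 0.9, 0.4]
grip_width: 0.0797
finger_force: 0.0
```

Call:
apply_moves --claw '[0.08,0.08,0.08,0.08]' --xyz '[[0,0,0.001],[0,0,0.001],[0,0,0.001],[0,0,0]]' --twist '[[0,0,0],[0,0,0],[0,0,0],[0,0,0]]'

```text
clock: 34.85
position: [0.5101, 0.0808, 0.0434]
tool_rot: [3.141, 0.0, 1.571]
force: [0.2, 0.1, -0.5]
grip_width: 0.0798
finger_force: 0.0
```

```bash
python3 - <<'E'
from h import *
f=snap("wrist","w10");s=bot.observe();print(s["position"],s["force"],proj(f,s["position"]))
E
```

```text
[0.51003147 0.08087027 0.04334453] [-0.17726805  0.47550171 -0.73708959] [[311.9277813  270.97787824]]
```

View pics/w10.png

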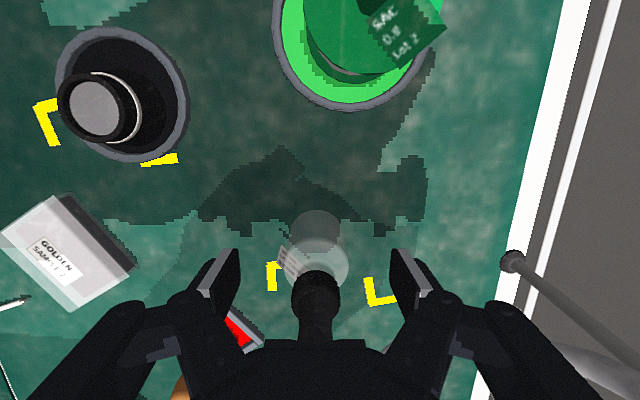

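The bottle is centred between the pads (body 317,260; cap 316,290) with no contact. I'll close gently.

Call:
apply_moves --claw '[0.06,0.05,0.044,0.04,0.036,0.032,0.028,0.028,0.028,0.028]' --xyz '[[0,0.001,0.0015],[0,0,0],[0,0,0],[0,0,0],[0,0,0],[0,0,0],[0,0,0],[0,0,0],[0,0,0],[0,0,0]]' --twist '[[0,0,0],[0,0,0],[0,0,0],[0,0,0],[0,0,0],[0,0,0],[0,0,0],[0,0,0],[0,0,0],[0,0,0]]' --force 30

```text
clock: 35.9
position: [0.511, 0.0809, 0.042]
tool_rot: [3.142, 0.0, 1.571]
force: [-1.3, -0.2, 6.5]
grip_width: 0.0326
finger_force: 29.4
```

Call:
apply_moves --claw '[0.028,0.028,0.028,0.028,0.028,0.028,0.028,0.028,0.028,0.028,0.028,0.028,0.028,0.028,0.028,0.028,0.028,0.028,0.028,0.028]' --xyz '[[0,0,-0.003],[0,0,-0.01],[0,0,-0.02],[0,0,-0.03],[0,0,-0.03],[0,0,-0.027],[0,0,-0.02],[0,0,-0.01],[-0.003,-0.001,0],[-0.01,-0.002,0],[-0.02,-0.005,0],[-0.027,-0.006,0],[-0.028,-0.007,0],[-0.028,-0.007,0],[-0.026,-0.006,0],[-0.018,-0.005,0],[-0.01,-0.002,0],[-0.003,-0.001,0],[0,0,0],[0,0,0]]' --twist '[[0,0,0],[0,0,0],[0,0,0],[0,0,0],[0,0,0],[0,0,0],[0,0,0],[0,0,0],[0,0,0],[0,0,0],[0,0,0],[0,0,0],[0,0,0],[0,0,0],[0,0,0],[0,0,0],[0,0,0],[0,0,0],[0,0,0],[0,0,0]]'

```text
clock: 37.9
position: [0.4691, -0.0912, 0.1917]
tool_rot: [-3.141, -0.0, 1.572]
force: [-0.6, 0.1, -0.5]
grip_width: 0.0322
finger_force: 29.9
```

```bash
python3 - <<'E'
from h import *
f=snap("wrist","w11");s=bot.observe();print(s["position"],s["grip_width"],s["force"])
for uv in ((313.5,181),(313.5,183)):print(ray(f,uv,.003))
m=cv2.inRange(f["img"],(190,190,190),(255,255,255));m[:120]=0;m[240:]=0;m[:,:260]=0;m[:,370:]=0
c=max(cv2.findContours(m,0,1)[0],key=cv2.contourArea);e=cv2.fitEllipse(c);print(e,cv2.boundingRect(c),ray(f,e[0],.003))
E
```

```text
[ 0.46921063 -0.09116805  0.19171842] 0.03236535948569966 [0.41963169 0.6596622  0.20703595]
[ 0.46954184 -0.09191632  0.003     ]
[ 0.46954173 -0.09428862  0.003     ]
((312.6634521484375, 180.0365447998047), (41.89037322998047, 44.0225830078125), 92.62268829345703) (291, 159, 45, 43) [ 0.46858141 -0.09077796  0.003     ]
```

View pics/w11.png

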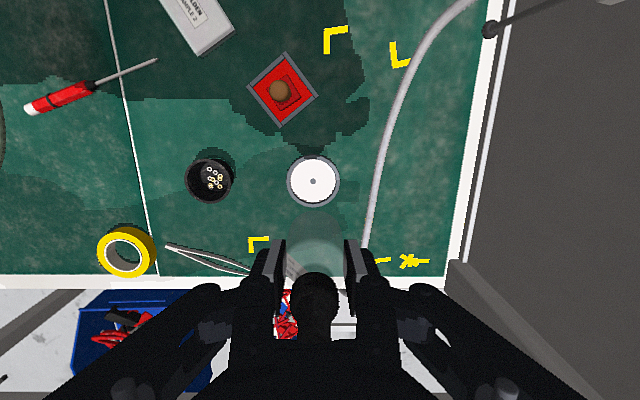

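The bottle hangs upright over the white nest's centre (313,181), and the stamp stands in the red nest. I'll lower it; that uses up my pictures, so I'll check the rest by numbers.

Call:
apply_moves --claw '[0.028,0.028,0.028,0.028,0.028,0.028,0.028,0.028,0.028,0.028,0.028]' --xyz '[[-0.001,0,0.008],[0,0,0.018],[0,0,0.025],[0,0,0.025],[0,0,0.025],[0,0,0.02],[0,0,0.013],[0,0,0.006],[0,0,0.003],[0,0,0.001],[0,0,0]]' --twist '[[0,0,0],[0,0,0],[0,0,0],[0,0,0],[0,0,0],[0,0,0],[0,0,0],[0,0,0],[0,0,0],[0,0,0],[0,0,0]]'

```text
clock: 39.05
position: [0.4694, -0.0932, 0.0483]
tool_rot: [3.141, 0.0, 1.571]
force: [-0.3, -0.1, -0.1]
grip_width: 0.0325
finger_force: 29.9
```

Call:
apply_moves --claw '[0.028,0.028,0.028]' --xyz '[[0,0,0.001],[0,0,0.0008],[0,0,0]]' --twist '[[0,0,0],[0,0,0],[0,0,0]]'

```text
clock: 39.35
position: [0.4691, -0.0932, 0.0461]
tool_rot: [3.141, 0.0, 1.571]
force: [-0.6, -0.0, -0.1]
grip_width: 0.0327
finger_force: 29.9
```

Call:
apply_moves --claw '[0.028,0.028,0.028]' --xyz '[[0,0,0.0006],[0,0,0.0006],[0,0,0]]' --twist '[[0,0,0],[0,0,0],[0,0,0]]'

```text
clock: 39.65
position: [0.469, -0.0931, 0.045]
tool_rot: [3.141, 0.0, 1.571]
force: [-1.3, -1.0, 4.7]
grip_width: 0.0323
finger_force: 30.5
```

Touching down at 4.7 N. I'll release and rise.

Call:
apply_moves --claw '[0.032,0.034,0.036,0.04,0.045,0.055,0.065,0.08,0.08,0.08,0.08,0.08,0.08,0.08,0.08,0.08]' --xyz '[[0,0,0],[0,0,0],[0,0,0],[0,0,0],[0,0,0],[0,0,0],[0,0,0],[0,0,0],[0,0,0],[0,0,-0.01],[0,0,-0.025],[0,0,-0.04],[0,0,-0.04],[0,0,-0.04],[0,0,-0.025],[0,0,-0.01]]' --twist '[[0,0,0],[0,0,0],[0,0,0],[0,0,0],[0,0,0],[0,0,0],[0,0,0],[0,0,0],[0,0,0],[0,0,0],[0,0,0],[0,0,0],[0,0,0],[0,0,0],[0,0,0],[0,0,0]]'

```text
clock: 41.25
position: [0.4696, -0.0931, 0.2377]
tool_rot: [3.138, 0.001, 1.571]
force: [-0.1, 0.4, -0.4]
grip_width: 0.08
finger_force: 0.0
```

Call:
apply_moves --claw '[0.08,0.08,0.08,0.08,0.08,0.08,0.08,0.08]' --xyz '[[0,0,-0.01],[0,0,-0.03],[0,0,-0.04],[0,0,-0.04],[0,0,-0.03],[0,0,-0.01],[0,0,0],[0,0,0]]' --twist '[[0,0,0],[0,0,0],[0,0,0],[0,0,0],[0,0,0],[0,0,0],[0,0,0],[0,0,0]]'

```text
clock: 42.05
position: [0.4685, -0.0931, 0.3934]
tool_rot: [-3.14, -0.0, 1.571]
force: [0.7, 0.2, 0.2]
grip_width: 0.0798
finger_force: 0.0
```

```bash
python3 - <<'E'
from h import *
s=bot.observe();print(s["position"],s["force"])
for c in ("wrist","scene"):
  f=bot.grab_frame(c)
  for q in "loupe spool stamp flask nest_black nest_green nest_red nest_white sample_box cup".split(): print(c,q,[(np.round(d["position"],3).tolist(),round(d["score"],2)) for d in bot.find_in(c,q)[:2]])
E
```

```text
[ 0.46853956 -0.09314187  0.39341727] [0.69744306 0.18841601 0.16935929]
wrist loupe [([0.405, 0.144, 0.013], 0.44)]
wrist spool []
wrist stamp [([0.438, 0.005, 0.012], 0.63)]
wrist flask [([0.466, -0.088, 0.057], 0.67)]
wrist nest_black [([0.406, 0.138, 0.009], 0.78), ([0.436, 0.007, 0.002], 0.66)]
wrist nest_green []
wrist nest_red [([0.434, 0.008, 0.006], 0.87)]
wrist nest_white [([0.464, -0.082, 0.006], 0.93)]
wrist sample_box [([0.358, 0.074, 0.024], 0.73)]
wrist cup [([0.349, -0.088, 0.007], 0.94), ([0.405, 0.14, 0.009], 0.75)]
scene loupe [([0.398, 0.164, 0.024], 0.68), ([0.512, 0.191, 0.027], 0.41)]
scene spool [([0.51, 0.188, 0.028], 0.5)]
scene stamp [([0.431, 0.01, 0.021], 0.65)]
scene flask [([0.461, -0.084, 0.047], 0.7)]
scene nest_black [([0.397, 0.176, -0.001], 0.66), ([0.46, -0.08, 0.045], 0.48)]
scene nest_green [([0.505, 0.174, 0.002], 0.65)]
scene nest_red [([0.426, 0.012, 0.0], 0.84), ([0.431, 0.007, 0.025], 0.33)]
scene nest_white [([0.455, -0.08, 0.006], 0.79)]
scene sample_box [([0.346, 0.084, 0.018], 0.57), ([0.356, -0.085, 0.016], 0.26)]
scene cup [([0.357, -0.085, 0.019], 0.72)]
```

The finder places all four tools in their own nests, with the sample box and cup where they were. I'm handing in.

```bash
python3 -c "
from workcell import bot
print(bot.job_done())"
```

```text
the job is handed in; nothing more can be done
None
```

All four tools were put upright in their own nests and released, the sample box and cup were not touched, and the job was handed in at about 42 s with no verdict shown; I viewed 15 pictures, one over the limit of 14, so the bottle's final placing was checked only by contact force and the finder.

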